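# Fit the four-hole plate onto the bonsai turntable's studs

## Robot

A 6-joint arm with a two-finger parallel gripper is mounted at the origin on the work surface. World frame = base frame: x ahead of the robot, y to its left, z up, the work surface at z = 0. Lengths are in m, angles in rad, forces in N, time in s.
With the tool pointing down it reaches from about 0.35 to 0.85 m from the base axis. Payload 8.1 kg.
Tool frame: the origin (TCP) lies on the centre line of the jaws, within the pads' length; the fingertips stand 19 mm ahead of it and the grasp point (between the pads) is the TCP (robot.tips_ahead is the distance from the TCP to the fingertips, in m); y points along the fingers, z is the direction in which the jaws open and shut, and the axes are right-handed (so a half turn about y gives the same grasp; the last joint's range is limited). The gripper opens to 93 mm and grips with 3 to 60 N. Pads are 15 mm wide; open, the fingers measure 128 mm over their backs; the gripper's body (75 mm by 188 mm) begins 65 mm behind the grasp point.
Start: joints at [1.242, 0.13, 1.488, -0, 1.523, -0.085], TCP at [0.145, 0.582, 0.238] pointing down, gripper open.
Joint ranges: [-2.96, 2.96], [-0.89, 2.26], [0.02, 2.5], [-1.34, 4.48], [0, 2.73], [-2.66, 2.66]. Speed limits (rad/s): [2.39, 2.39, 2.79, 3.14, 3.14, 3.14].

## Interface

Orientations are given as a rotation vector (axis times angle).
In Python, from plant import robot, imaging, models gives the robot as it stands.
- The arm moves only by the tool carry_out, never from a script. Its argument "motion" is one flat list of numbers, 7 for each row, row after row: the shift along the tool's x, y, z in m, then the turn, a rotation vector about the tool's x, y, z in degrees, then the opening, from -1 (shut) to 1 (fully open). A call has exactly 5 rows; each row shifts and turns the pose as measured when the row begins, along the tool's axes as they then stand; what a row does not reach is not made up. A row lasts 1/10 s, in which the tool goes at most 50 mm and 8.59 degrees, less where a joint would pass 70% of its speed; a pose out of reach is approached as far as the arm can. A call is refused whole if a number of a shift passes 0.05 or a number of a turn 8.59, either way. A call with a gripper value outside its range is refused whole. The fingers move at their own pace and stop on an object; "squeeze" is the grip in N (left out, the last holds). Time passes only in rows, so rows that do not move let the fingers close, or fill a call up. It gives the time, the measured TCP pose, the force and the opening at its end, in the units of the state.
- robot.read_state(): the state, without advancing time (a new reading comes with each control period).
- imaging.read_camera(name): name is "scene" or "side" or "wrist"; returns the picture (480x640x3 uint8, blue, green, red); there is no depth.
- imaging.camera_model(name): a dict with "K" (3x3 intrinsics, pixels), "position" and "orientation" of the camera in the world. Camera axes: x right, y down, z forward; pixel columns grow to the right and rows downward; lengths in m; the calibration is good to about 2 mm. The wrist camera is an equidistant fisheye: a pixel r from the principal point sees the ray r / f radians off the axis. A picture is of the moment at which its call begins: read the wrist's pose just before it. camera_model takes no time and is no camera call; for the wrist camera it gives the pose at the moment of the call.
- robot.close_job(): hands the job in, once; it reports no verdict.
Trained networks look in the newest picture that a camera, given by its name, has taken for a name from the list of things; names that differ only in an ending like _2 or _b are one class to them, and where a whole thing is asked for, a point or a joint stands for the part that bears it (a point fixed in the world has none). Each returns a list of dicts, best first, with "confidence" (0 to 1); they miss things now and then, are a little off and sometimes report something else, mostly with a low value. They report only what shows in the picture. A call takes as long as a camera call. They do not tell look-alikes from the thing itself.
- models.outline_of(camera, thing): "pixels" (480x640 bool, what is visible of it) and "pixel" ([column, row] in pixels, amid what is visible of it).
The state is a dict: "t": time; "q": joint angles; "dq": joint speeds; "joint_torque": joint torques, N m; "tool_pos": TCP position; "orientation": TCP orientation; "force": force on the tool from outside, world axes, zero at the start; "wrist_torque": the same for the moment, N m; "opening": finger opening in m.
Only numpy, scipy, OpenCV 4.12 (cv2) and the standard library are available. Lean on these libraries where they do the work, as an engineer would, in place of code of your own. Each camera call takes 0.05 s, during which the arm holds its last target.

## Task

Pick up the square aluminium plate by the wooden grip in its middle and fit it onto the four upright studs of the bonsai turntable. The studs may have stopped at any angle, so rest the plate lightly on them and turn it until all four holes line up, never forcing it (keep the plate from pressing or knocking on the turntable with more than 40 N), then let it slide all the way down to lie flat on the disc, and let go. Leave everything else on the bench where it is.

Things in the scene. Friction and masses are not known exactly. Their poses are not given: they have to be found in the camera images.
- plate: Square aluminium plate, loose, 0.3 kg, 108 x 108 x 10 mm, lying flat. Four through holes, 13 mm diameter, at x = +-34, y = +-34 mm (it fits the studs at every quarter turn). In its middle an upright dark wooden grip, 44 mm long (along x), 20 mm thick (along y), from z = 10 to z = 56 mm. Origin: centre of the underside; z up.
- turntable: Dark steel bonsai turntable, fixed: round foot 160 mm across, neck, and on top a round disc 132 mm across with four studs. A brake holds the disc (about 1.2 N m to turn it). Origin: on the axis at bench level, z up; a brake screw with a black knob sticks out of the foot along -x, to 102 mm from the axis, below 20 mm height.
- seat (a point): On the turntable's axis at the flat top of its disc, 55 mm above the bench; the seated plate's origin comes to lie here. Axes: those of the turntable's body, not of the studs.
- studs (a point): On the axis at the height of the stud tips, 75 mm above the bench. Four bright metal studs, 10 mm diameter, 20 mm high, the last 4 mm tapering to 8 mm, at the corners of a 68 mm square centred on the axis. The square's angle is NOT measured: its sides stand anywhere within -0.6 to +0.6 rad about the vertical of this point's x and y (the turntable body's axes).
- rake: Black steel bonsai rake lying flat along its x axis, 230 mm long, 36 mm wide, 12 mm high. Not to be moved. Origin: on the bench, near the middle of its length.
- scoop: Grey silicone hand scoop lying open side up, 195 mm long along its x axis, 62 mm wide, 34 mm high. Not to be moved. Origin: on the bench, near the middle of its length.
- dispenser: White plastic push dispenser for plant ties, 85 x 70 mm, 108 mm high, with a push cap on top. Not to be moved. Origin: centre of its underside.
- pot: Empty terracotta pot, 120 mm across the rim, 105 mm high. Not to be moved. Origin: centre of its underside.
- cloche: Round glass cloche with a glass knob, 160 mm across, 194 mm high. Not to be moved. Origin: centre of its underside.
- saucer: Terracotta saucer, 110 mm across, 18 mm high. Not to be moved. Origin: centre of its underside.
- jar: Small amber glass jar with a steel cap, 56 mm across, 80 mm high. Not to be moved. Origin: centre of its underside.
There are look-alikes about, which are no part of the job. What is shaped like the plate but purple or red is not meant.

How it is judged:
By the outcome, as a careful person would: the job done as asked, in the order asked, and still so for the second after the job is handed in, with the robot touching nothing.
It also fails if it takes over 67 s, if anything falls off the work surface, if the arm or the gripper's body presses on something with over 40 N, if the wrist force passes 120 N, or if a joint passes its speed limit or range.

## Working session

There is one attempt and no reset: what is moved stays moved. The work goes in short steps, Python scripts to look and compute and a tool call to move; the robot and the scene stay as the last step left them, time stands still between calls to the robot, and variables do not carry over. Pictures are saved under pics/ and viewed, and the job is handed in when it is done.

Besides the shell and the picture viewer there is one more tool, called after "Request:" as a command line: name --argument value ..., lists and objects as JSON in quotes. carry_out: Moves the arm, as the interface text tells. Its arguments: {"type":"object","properties":{"motion":{"type":"array","items":{"type":"number"}},"squeeze":{"type":"number"}},"required":["motion"]}

```bash
ls; mkdir -p pics
python3 - <<'E'
from plant import robot, imaging, models
import cv2
print(robot.read_state())
for n in ("scene","side","wrist"):
    m=imaging.camera_model(n);print(n,m)
    cv2.imwrite(f"pics/{n}0.png",imaging.read_camera(n))
E
```

```text
pics
{'t': 0.0, 'q': array([ 1.24159857e+00,  1.31138894e-01,  1.48929926e+00,  1.33072604e-05,
        1.52297695e+00, -8.54059111e-02]), 'dq': array([-0.00107107, -0.00092346,  0.00129819,  0.00167063, -0.00263219,
       -0.0009706 ]), 'joint_torque': array([ 5.07486584e-04, -5.59819865e+01, -4.91771793e+01,  7.67753273e-02,
        3.46240634e-02, -1.53905889e-04]), 'tool_pos': array([0.14463364, 0.58175437, 0.23658974]), 'orientation': array([-1.56409222,  0.19174072, -0.1911297 ]), 'force': array([ 0.41627833,  0.01986479, -0.10170103]), 'wrist_torque': array([ 0.01294921, -0.03062819,  0.00950611]), 'opening': 0.09289306228116988}
scene {'K': array([[462.09970337,   0.        , 316.16233502],
       [  0.        , 462.09970337, 237.76959871],
       [  0.        ,   0.        ,   1.        ]]), 'position': array([ 1.12790602, -0.22918924,  1.02980715]), 'orientation': array([-2.15595146, -1.53607292,  0.4344222 ])}
side {'K': array([[537.57134965,   0.        , 316.41799309],
       [  0.        , 537.57134965, 236.65424185],
       [  0.        ,   0.        ,   1.        ]]), 'position': array([0.4733575 , 1.05850548, 0.67591597]), 'orientation': array([-0.12827712,  2.66255629, -1.54138139])}
wrist {'K': array([[371.64829954,   0.        , 315.77104098],
       [  0.        , 371.64829954, 232.04751182],
       [  0.        ,   0.        ,   1.        ]]), 'position': array([0.06778976, 0.6021062 , 0.38394622]), 'orientation': array([2.28470792, 1.78986173, 0.25682606])}
```

View pics/scene0.png

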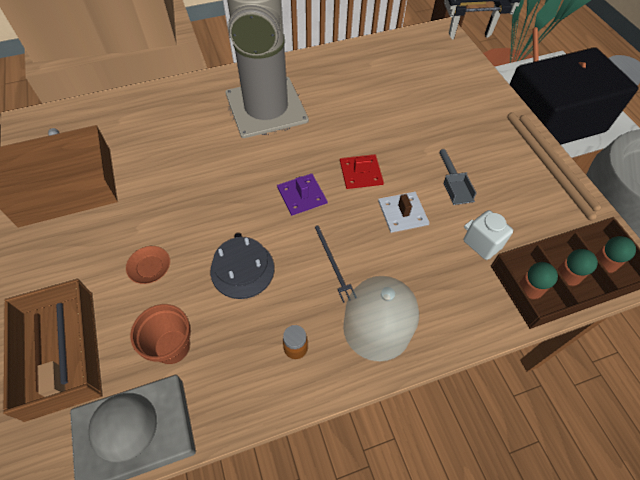

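View pics/side0.png

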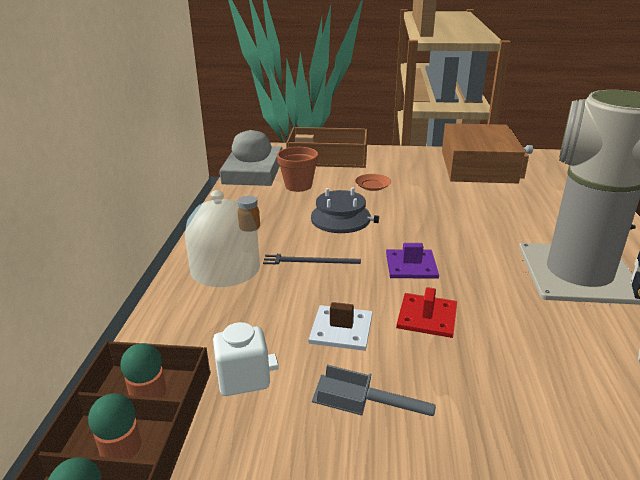

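View pics/wrist0.png

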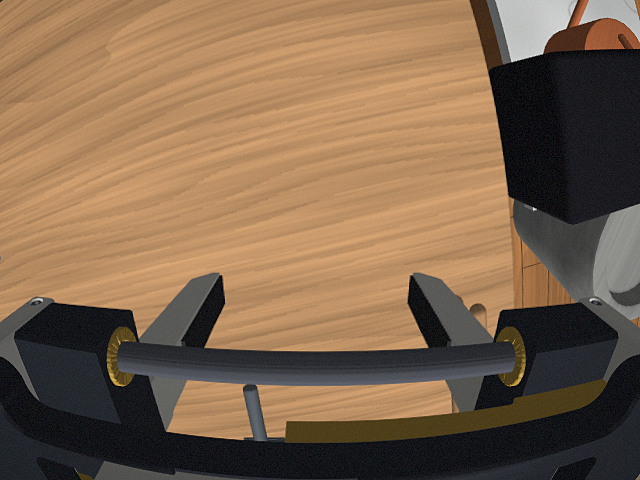

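Plate-like things in the scene view: purple at (302,193), red at (361,171), and silver with a brown grip at (403,211). The silver one fits "aluminium plate with dark wooden grip". The turntable is at (242,265). I'll confirm it in crops.

Run:
```python
import cv2,numpy as np
a=cv2.imread("pics/scene0.png");b=cv2.imread("pics/side0.png")
def c(im,x,y,w,h,s): return cv2.resize(im[y:y+h,x:x+w],None,fx=s,fy=s,interpolation=cv2.INTER_CUBIC)
o=np.vstack([np.hstack([c(a,370,175,66,50,6),c(a,205,228,66,50,6)]) if 0 else np.hstack([c(a,370,180,80,60,5),c(a,200,230,80,60,5)]),
 np.hstack([c(b,300,295,80,60,5),c(b,303,180,80,60,5)])])
cv2.imwrite("pics/crop0.png",o)
```

```text
(no output)
```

View pics/crop0.png

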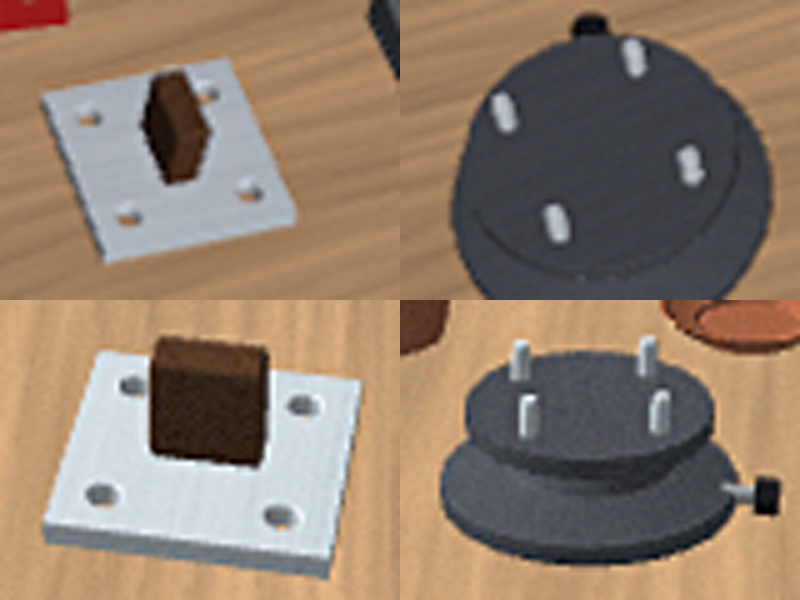

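```bash
cat > h.py <<'E'
import numpy as np, cv2
from scipy.spatial.transform import Rotation as R
from scipy.optimize import least_squares
from plant import robot, imaging, models
def proj(m,P):
    P=np.atleast_2d(P); c=(P-m['position'])@R.from_rotvec(m['orientation']).as_matrix()
    K=m['K']; return np.c_[K[0,0]*c[:,0]/c[:,2]+K[0,2],K[1,1]*c[:,1]/c[:,2]+K[1,2]]
def projf(m,P):
    P=np.atleast_2d(P); c=(P-m['position'])@R.from_rotvec(m['orientation']).as_matrix()
    K=m['K']; r=np.hypot(c[:,0],c[:,1]); th=np.arctan2(r,c[:,2])
    return np.c_[K[0,0]*th*c[:,0]/r+K[0,2],K[1,1]*th*c[:,1]/r+K[1,2]]
def ray(m,px,z,fish=False):
    K=m['K'];u=(np.array(px,float)-[K[0,2],K[1,2]])/K[0,0]
    if fish:
        r=np.hypot(*u);d=np.r_[u/r*np.sin(r),np.cos(r)]
    else: d=np.r_[u,1]
    d=R.from_rotvec(m['orientation']).as_matrix()@d
    return m['position']+d*(z-m['position'][2])/d[2]
def pos(): 
    s=robot.read_state();return s
E
python3 - <<'E'
from h import *
ms=imaging.camera_model("scene");md=imaging.camera_model("side")
ps=[(378.4,198.8),(415.6,191.6),(429.6,223),(391.4,230.4)]
pd=[(320,305),(372,311),(366,346),(309.2,339.8)]
ss=[(246.2,238.4),(219.8,249.6),(230.4,272),(257.2,260)]
sd=[(327,189),(352.8,188),(328.8,199.6),(355.2,198.8)]
for nm,m,pts,z in (("plS",ms,ps,.01),("plD",md,pd,.01),("stS",ms,ss,.075),("stD",md,sd,.074)):
    W=np.array([ray(m,p,z) for p in pts]);c=W.mean(0)
    print(nm,W[:,:2].round(4).tolist(),c.round(4))
    r=W-c;print(' ang',np.sort(np.degrees(np.arctan2(r[:,1],r[:,0]))).round(1),'rad',np.hypot(r[:,0],r[:,1]).round(4))
g=[(403,194.5),(350,373)]
# knob
print('knob S',ray(ms,(237.5,235),.012),'D',ray(md,(376,219),.012))
# grip top
print('grip top side ends',[ray(md,p,.056) for p in((331,304.5),(353,306.5))])
E
```

```text
plS [[0.461, 0.1917], [0.4715, 0.2998], [0.5793, 0.2891], [0.5678, 0.183]] [0.5199 0.2409 0.01  ]
 ang [-140.1  -50.4   39.1  129.4] rad [0.0767 0.0762 0.0765 0.0751]
plD [[0.5651, 0.1821], [0.4595, 0.1927], [0.469, 0.2979], [0.5748, 0.2902]] [0.5171 0.2407 0.01  ]
 ang [-140.2  -50.7   40.6  130.1] rad [0.0758 0.075  0.0748 0.076 ]
stS [[0.51, -0.1877], [0.5202, -0.2555], [0.5877, -0.2458], [0.5769, -0.1784]] [ 0.5487 -0.2169  0.075 ]
 ang [-126.4  -36.6   53.7  143.1] rad [0.0484 0.048  0.0485 0.0477]
stD [[0.5873, -0.2409], [0.5192, -0.2525], [0.5771, -0.177], [0.5101, -0.187]] [ 0.5484 -0.2143  0.074 ]
 ang [-127.5  -34.3   52.4  144.5] rad [0.047  0.0481 0.0471 0.0471]
knob S [ 0.45170441 -0.20380264  0.012     ] D [ 0.4545504  -0.19796827  0.012     ]
grip top side ends [array([0.53813838, 0.23923127, 0.056     ]), array([0.49628685, 0.24181814, 0.056     ])]
```

Run:
```python
from h import *
s=robot.read_state();print(R.from_rotvec(s['orientation']).as_matrix().round(3))
ms=imaging.camera_model("scene");md=imaging.camera_model("side")
for n,p,z in (("disp",(488,236),.06),("disptop",(495,220),.108),("cloche",(381,318),.1),("knob",(388,294),.19),("jar",(295,340),.05),("pot",(161,320),.105),("purple",(302,193),.01),("rake1",(318,228),.01),("rake2",(348,298),.01),("scoopA",(443,152),.02),("scoopB",(462,192),.02)):
    print(n,ray(ms,p,z).round(3))
for n,p,z in (("disp",(242,358),.06),("disptop",(238,333),.108),("cloche",(222,240),.1)):
    print('side',n,ray(md,p,z).round(3))
```

```text
[[ 0.97  -0.     0.241]
 [-0.241 -0.001  0.97 ]
 [-0.    -1.    -0.001]]
disp [0.689 0.384 0.06 ]
disptop [0.676 0.393 0.108]
cloche [0.815 0.033 0.1  ]
knob [0.803 0.042 0.19 ]
jar [ 0.784 -0.152  0.05 ]
pot [ 0.669 -0.411  0.105]
purple [ 0.374 -0.001  0.01 ]
rake1 [0.498 0.002 0.01 ]
rake2 [0.712 0.004 0.01 ]
scoopA [0.371 0.435 0.02 ]
scoopB [0.521 0.415 0.02 ]
side disp [0.673 0.403 0.06 ]
side disptop [0.677 0.397 0.108]
side cloche [0.784 0.091 0.1  ]
```

Request:
carry_out --motion '[0.04,0,-0.022,0,0,0,1,0.04,0,-0.022,0,0,0,1,0.04,0,-0.022,0,0,0,1,0.04,0,-0.022,0,0,0,1,0.04,0,-0.022,0,0,0,1]'

```text
t: 0.65
tool_pos: [0.3122, 0.4249, 0.2342]
orientation: [-1.567, 0.186, -0.181]
force: [1.5, 0.6, -0.3]
opening: 0.0932
```

Request:
carry_out --motion '[0.04,0,-0.022,0,0,0,1,0.04,0,-0.022,0,0,0,1,0.04,0,-0.022,0,0,0,1,0.04,0,-0.022,0,0,0,1,0.04,0,-0.022,0,0,0,1]'

```text
t: 1.15
tool_pos: [0.4862, 0.2638, 0.2332]
orientation: [-1.567, 0.186, -0.18]
force: [0.1, 1.8, 0.4]
opening: 0.0932
```

Request:
carry_out --motion '[0,0,0,0,-8.5,0,1,0,0,0,0,0,0,1,0,0,0,0,0,0,1,0,0,0,0,0,0,1,0,0,0,0,0,0,1]'

```text
t: 1.65
tool_pos: [0.4888, 0.2592, 0.2317]
orientation: [-1.575, 0.08, -0.072]
force: [-0.2, 0.3, 1.1]
opening: 0.0931
```

Run:
```python
from h import *
s=robot.read_state();A=R.from_rotvec(s['orientation']).as_matrix();print(A.round(3), s['tool_pos'])
m=imaging.camera_model("wrist")
im=imaging.read_camera("wrist");cv2.imwrite("pics/w1.png",im)
print(m)
c=np.array([.5185,.241,0]);y=np.radians(-5.4);Z=R.from_rotvec([0,0,y]).as_matrix()
P=[c+Z@np.array(p) for p in [(.054,.054,.01),(.054,-.054,.01),(-.054,-.054,.01),(-.054,.054,.01),(.022,.01,.056),(.022,-.01,.056),(-.022,-.01,.056),(-.022,.01,.056)]]
q=projf(m,P);print(q.round(1))
for p in q: cv2.circle(im,tuple(int(round(v)) for v in p),3,(0,0,255),1)
cv2.imwrite("pics/w1o.png",im)
```

```text
[[ 0.995 -0.006  0.096]
 [-0.096 -0.005  0.995]
 [-0.005 -1.    -0.006]] [0.48880787 0.25921894 0.2316664 ]
{'K': array([[371.64829954,   0.        , 315.77104098],
       [  0.        , 371.64829954, 232.04751182],
       [  0.        ,   0.        ,   1.        ]]), 'position': array([0.41069532, 0.26856629, 0.37928352]), 'orientation': array([2.15562448, 1.96287065, 0.27243982])}
[[351.8 282. ]
 [252.9 281.5]
 [247.9 183.2]
 [354.7 182.9]
 [310.3 270.8]
 [289.  270.7]
 [287.9 225.5]
 [310.1 225.5]]
```

View pics/w1o.png

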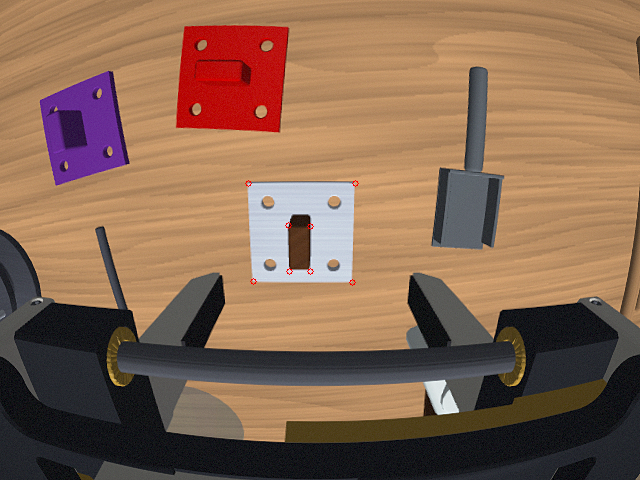

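Request:
carry_out --motion '[0.03,0,-0.015,0.3,0,-0.35,1,0.001,0.04,0,0,0,0,1,0,0.04,0,0,0,0,1,0,0.02,0,0,0,0,1,0,0,0,0,0,0,1]'

```text
t: 2.2
tool_pos: [0.519, 0.2453, 0.1315]
orientation: [-1.567, 0.069, -0.079]
force: [-0.5, -0.2, 1.1]
opening: 0.0927
```

```bash
cat > st.py <<'E'
from h import *
import sys
s=robot.read_state();A=R.from_rotvec(s['orientation']).as_matrix()
print('t',s['t'],'pos',s['tool_pos'].round(4),'yaw',np.degrees(np.arctan2(A[1,0],A[0,0])).round(2),'ty',A[:,1].round(4),'F',s['force'].round(1),'M',s['wrist_torque'].round(2),'op',round(s['opening'],4),'q6',s['q'][5].round(2))
if len(sys.argv)>3:
    d=np.array([float(v) for v in sys.argv[1:4]])-s['tool_pos'];print('tool shift',(A.T@d).round(4), 'tilt fix x,z deg', np.degrees([-A[1,1],A[0,1]]).round(2))
E
python3 st.py .5185 .241 .04
```

```text
t 2.2 pos [0.519  0.2453 0.1315] yaw -5.41 ty [ 0.007   0.0021 -1.    ] F [-0.5 -0.2  1.1] M [0.02 0.04 0.03] op 0.0927 q6 -1.12
tool shift [-0.0007  0.0915 -0.0045] tilt fix x,z deg [-0.12  0.4 ]
```

Request:
carry_out --motion '[-0.0005,0.03,-0.004,-0.1,0,0.3,1,0,0.03,0,0,0,0,1,0,0.02,0,0,0,0,1,0,0,0,0,0,0,1,0,0,0,0,0,0,1]'

```text
t: 2.7
tool_pos: [0.521, 0.2454, 0.0567]
orientation: [-1.565, 0.066, -0.08]
force: [0.3, -0.3, 0.6]
opening: 0.0931
```

```bash
python3 st.py .5185 .241 .04;python3 - <<'E'
from h import *
cv2.imwrite("pics/w2.png",imaging.read_camera("wrist"))
E
```

```text
t 2.7 pos [0.521  0.2454 0.0567] yaw -5.33 ty [ 0.0089  0.0038 -1.    ] F [ 0.3 -0.3  0.6] M [ 0.02  0.01 -0.04] op 0.0931 q6 -1.13
tool shift [-0.0022  0.0166 -0.0047] tilt fix x,z deg [-0.22  0.51]
```

View pics/w2.png

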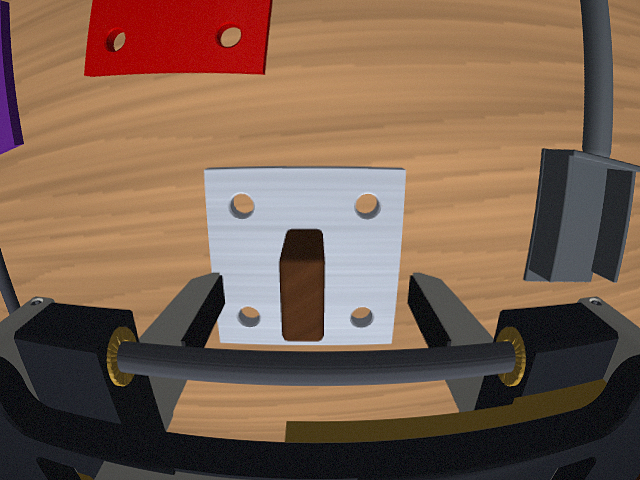

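Request:
carry_out --motion '[-0.002,0,-0.004,-0.3,0,0.5,1,-0.001,0,-0.002,-0.2,0,0.4,1,0,0.01,0,0,0,0,1,0,0.006,0,0,0,0,1,0,0.001,0,0,0,0,1]'

```text
t: 3.25
tool_pos: [0.5207, 0.2407, 0.0445]
orientation: [-1.571, 0.073, -0.073]
force: [-0.3, 0.3, -0.2]
opening: 0.093
```

```bash
python3 st.py .5185 .241 .04
```

```text
t 3.25 pos [0.5207 0.2407 0.0445] yaw -5.33 ty [-5.e-04 -1.e-03 -1.e+00] F [-0.3  0.3 -0.2] M [ 0.03 -0.02  0.02] op 0.093 q6 -1.13
tool shift [-0.0022  0.0045  0.0001] tilt fix x,z deg [ 0.06 -0.03]
```

Request:
carry_out --motion '[-0.003,0.003,0,0,0,0,1,-0.001,0.002,0,0,0,0,1,0,0,0,0,0,0,-0.2,0,0,0,0,0,0,-1,0,0,0,0,0,0,-1]' --squeeze 30

```text
t: 3.75
tool_pos: [0.5155, 0.2408, 0.0379]
orientation: [-1.571, 0.075, -0.071]
force: [-1.1, -0.2, 0.4]
opening: 0.0733
```

Request:
carry_out --motion '[0,0,0,0,0,0,-1,0,0,0,0,0,0,-1,0,0,0,0,0,0,-1,0,0,0,0,0,0,-1,0,0,0,0,0,0,-1]'

```text
t: 4.25
tool_pos: [0.516, 0.241, 0.0386]
orientation: [-1.571, 0.074, -0.072]
force: [-0.6, 0.4, 0.6]
opening: 0.0335
```

```bash
python3 st.py .5185 .241 .04
```

```text
t 4.25 pos [0.516  0.241  0.0386] yaw -5.34 ty [-0.0013 -0.0013 -1.    ] F [-0.6  0.4  0.6] M [-0.    0.03  0.02] op 0.0335 q6 -1.13
tool shift [ 0.0025 -0.0014  0.0002] tilt fix x,z deg [ 0.07 -0.08]
```

Request:
carry_out --motion '[0.002,0,0,0,0,0,-1,0,0,0,0,0,0,-1,0,0,0,0,0,0,-1,0,0,0,0,0,0,-1,0,0,0,0,0,0,-1]'

```text
t: 4.75
tool_pos: [0.5183, 0.2407, 0.0387]
orientation: [-1.571, 0.074, -0.072]
force: [-0.8, -0.2, 0.5]
opening: 0.0202
```

```bash
python3 st.py .5185 .241 .04
```

```text
t 4.75 pos [0.5183 0.2407 0.0387] yaw -5.35 ty [-0.0013 -0.0013 -1.    ] F [-0.8 -0.2  0.5] M [ 0.06 -0.04  0.04] op 0.0202 q6 -1.13
tool shift [ 0.0002 -0.0013  0.0003] tilt fix x,z deg [ 0.07 -0.08]
```

Request:
carry_out --motion '[0,-0.02,0,0,0,0,-1,0,-0.03,0,0,0,0,-1,0,-0.03,0,0,0,0,-1,0,-0.03,0,0,0,0,-1,0,-0.02,0,0,0,0,-1]'

```text
t: 5.25
tool_pos: [0.5124, 0.2389, 0.1639]
orientation: [-1.577, 0.087, -0.06]
force: [0.1, 0.4, -1.8]
opening: 0.0198
```

```bash
python3 st.py .5485 -.2155 .165
```

```text
t 5.25 pos [0.5124 0.2389 0.1639] yaw -5.34 ty [-0.0175 -0.007  -0.9998] F [ 0.1  0.4 -1.8] M [ 0.04 -0.07  0.02] op 0.0198 q6 -1.13
tool shift [ 0.0781  0.0015 -0.4491] tilt fix x,z deg [ 0.4 -1. ]
```

Request:
carry_out --motion '[0.008,0,-0.03,0.4,0,-1,-1,0.008,0,-0.042,0.2,0,-0.3,-1,0.008,0,-0.042,0,0,0,-1,0.008,0,-0.042,0,0,0,-1,0.008,0,-0.042,0,0,0,-1]'

```text
t: 5.75
tool_pos: [0.5347, 0.0384, 0.166]
orientation: [-1.564, 0.057, -0.073]
force: [1.4, -0.3, -3.9]
opening: 0.0196
```

Request:
carry_out --motion '[0.008,0,-0.042,0,0,0,-1,0.008,0,-0.042,0,0,0,-1,0.008,0,-0.042,0,0,0,-1,0.008,0,-0.042,0,0,0,-1,0,0,0,0,0,0,-1]'

```text
t: 6.25
tool_pos: [0.5495, -0.1429, 0.1617]
orientation: [-1.565, 0.064, -0.072]
force: [-1.0, 0.7, -3.9]
opening: 0.0195
```

```bash
python3 st.py .5485 -.2155 .165
```

```text
t 6.25 pos [ 0.5495 -0.1429  0.1617] yaw -4.96 ty [ 0.0056  0.0047 -1.    ] F [-1.   0.7 -3.9] M [ 0.08 -0.02 -0.01] op 0.0195 q6 -1.83
tool shift [ 0.0053 -0.0036 -0.0724] tilt fix x,z deg [-0.27  0.32]
```

Request:
carry_out --motion '[0.003,-0.002,-0.04,-0.3,0,0.3,-1,0.002,-0.002,-0.033,-0.2,0,0.2,-1,0,0,0,0,-7,0,-1,0,0,0,0,-6.5,0,-1,0,0,0,0,0,0,-1]'

```text
t: 6.75
tool_pos: [0.5453, -0.2177, 0.1609]
orientation: [-1.565, -0.112, 0.129]
force: [1.0, -0.0, -3.4]
opening: 0.0199
```

Request:
carry_out --motion '[0,0,0,0,0,0,-1,0,0,0,0,0,0,-1,0,0,0,0,0,0,-1,0,0,0,0,0,0,-1,0,0,0,0,0,0,-1]'

```text
t: 7.25
tool_pos: [0.5448, -0.2151, 0.1595]
orientation: [-1.564, -0.105, 0.125]
force: [0.1, 0.4, -3.0]
opening: 0.0196
```

```bash
python3 st.py .5485 -.2155 .165
python3 - <<'E'
from h import *
for n in ("scene","side","wrist"): cv2.imwrite(f"pics/{n}3.png",imaging.read_camera(n))
a=cv2.imread("pics/scene3.png");b=cv2.imread("pics/side3.png")
cc=lambda im,x,y,w,h: cv2.resize(im[y:y+h,x:x+w],(400,300),interpolation=cv2.INTER_CUBIC)
w=cv2.imread("pics/wrist3.png")
cv2.imwrite("pics/c3.png",np.vstack([np.hstack([cc(a,180,190,120,90),cc(b,280,130,120,90)]),np.hstack([cc(w,0,0,640,480),cc(w,160,120,320,240)])]))
E
```

```text
t 7.25 pos [ 0.5448 -0.2151  0.1595] yaw 8.4 ty [-0.0134  0.0028 -0.9999] F [ 0.1  0.4 -3. ] M [-0.01  0.03 -0.01] op 0.0196 q6 -2.18
tool shift [ 0.0035 -0.0055 -0.0009] tilt fix x,z deg [-0.16 -0.77]
```

View pics/c3.png

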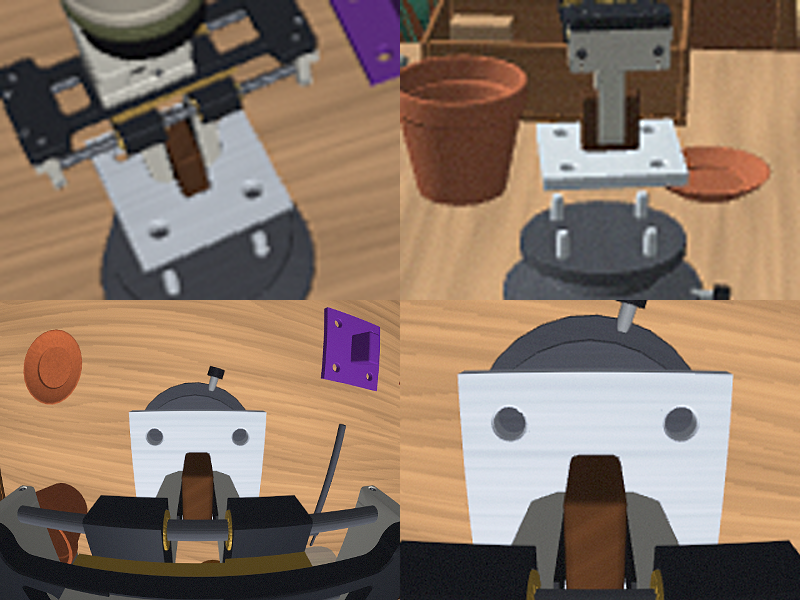

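Request:
carry_out --motion '[0.003,0,0,-0.2,0,-0.8,-1,0.001,0,0,0,0,-0.3,-1,0,0.012,0,0,0,0,-1,0,0.014,0,0,0,0,-1,0,0.008,0,0,0,0,-1]'

```text
t: 7.9
tool_pos: [0.5502, -0.2151, 0.1245]
orientation: [-1.568, -0.123, 0.107]
force: [0.4, 0.6, -3.6]
opening: 0.0193
```

```bash
python3 st.py .5485 -.2155 .118
```

```text
t 7.9 pos [ 0.5502 -0.2151  0.1245] yaw 8.38 ty [ 1.060e-02  7.000e-04 -9.999e-01] F [ 0.4  0.6 -3.6] M [0.01 0.01 0.02] op 0.0193 q6 -2.18
tool shift [-0.0018  0.0064 -0.0001] tilt fix x,z deg [-0.04  0.61]
```

Request:
carry_out --motion '[-0.002,0.002,0,0,0,0.6,-1,-0.001,0.003,0,0,0,0.4,-1,0,0.001,0,0,0,0.1,-1,0,0,0,0,0,0,-1,0,0,0,0,0,0,-1]'

```text
t: 8.4
tool_pos: [0.5454, -0.2149, 0.1146]
orientation: [-1.567, -0.103, 0.127]
force: [0.2, -0.2, -2.4]
opening: 0.0198
```

```bash
python3 st.py .5485 -.2155 .118
python3 - <<'E'
from h import *
for n in ("scene","side","wrist"): cv2.imwrite(f"pics/{n}4.png",imaging.read_camera(n))
a=cv2.imread("pics/scene4.png");b=cv2.imread("pics/side4.png")
cc=lambda im,x,y,w,h: cv2.resize(im[y:y+h,x:x+w],(400,300),interpolation=cv2.INTER_CUBIC)
w=cv2.imread("pics/wrist4.png")
cv2.imwrite("pics/c4.png",np.vstack([np.hstack([cc(a,200,220,80,60),cc(b,300,150,80,60)]),np.hstack([cc(w,200,180,100,75),cc(w,330,180,100,75)])]))
E
```

```text
t 8.4 pos [ 0.5454 -0.2149  0.1146] yaw 8.38 ty [-1.490e-02 -2.000e-04 -9.999e-01] F [ 0.2 -0.2 -2.4] M [-0.01 -0.03  0.03] op 0.0198 q6 -2.17
tool shift [ 0.003  -0.0034 -0.0011] tilt fix x,z deg [ 0.01 -0.85]
```

View pics/c4.png

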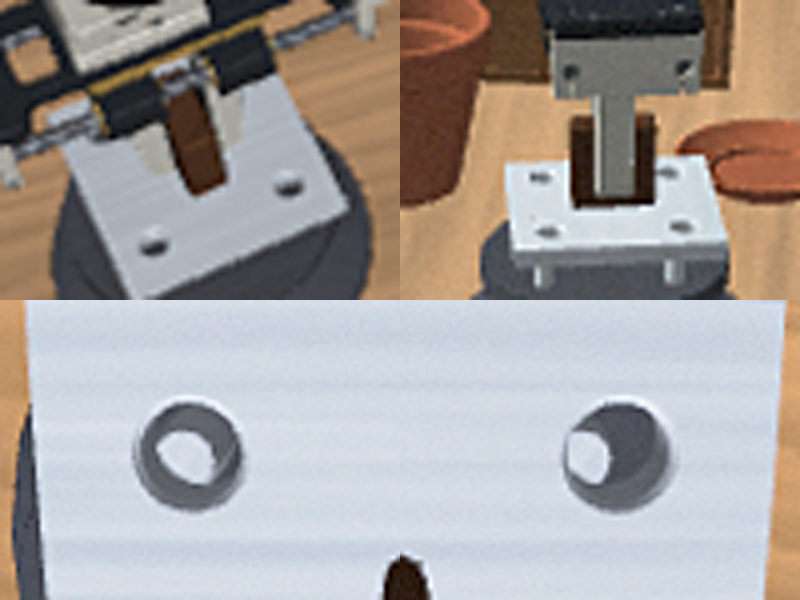

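Request:
carry_out --motion '[0.0025,-0.002,0,0,0,-0.75,-1,0,0,0,0,0,0,-1,0,0,0,0,0,0,-1,0,0,0,0,0,0,-1,0,0,0,0,0,0,-1]'

```text
t: 9.05
tool_pos: [0.5486, -0.2148, 0.118]
orientation: [-1.567, -0.116, 0.114]
force: [-0.6, -0.3, -4.2]
opening: 0.0197
```

```bash
cat > look.py <<'E'
from h import *
import sys
k=sys.argv[1]
s=robot.read_state();A=R.from_rotvec(s['orientation']).as_matrix();m=imaging.camera_model("wrist")
w=imaging.read_camera("wrist");cv2.imwrite(f"pics/wrist{k}.png",w)
zp=s['tool_pos'][2]-.0387
# predicted: hole centres at plate top (from tcp), stud tips
Ph=[s['tool_pos']+A@np.array([x,-(.01-.0387) ,z]) for x in(-.034,) for z in(-.034,.034)]
qh=projf(m,Ph)
Z=R.from_rotvec([0,0,np.radians(8.5)]).as_matrix()
qs=projf(m,[np.array([.5485,-.2155,.075])+Z@np.array([-.034,y,0]) for y in(-.034,.034)])
print('holes',qh.round(1).tolist(),'studs pred',qs.round(1).tolist())
cc=lambda im,x,y,w,h: cv2.resize(im[y:y+h,x:x+w],(400,300),interpolation=cv2.INTER_CUBIC)
cv2.imwrite(f"pics/c{k}.png",np.hstack([cc(w,200,180,100,75),cc(w,330,180,100,75)]))
E
python3 st.py .5485 -.2155 .118; python3 look.py 5
```

```text
t 9.05 pos [ 0.5486 -0.2148  0.118 ] yaw 8.37 ty [ 0.0013  0.001  -1.    ] F [-0.6 -0.3 -4.2] M [0.04 0.04 0.01] op 0.0197 q6 -2.18
tool shift [-0.0002  0.     -0.0007] tilt fix x,z deg [-0.06  0.08]
holes [[245.1, 218.4], [382.7, 218.7]] studs pred [[248.6, 211.4], [376.7, 211.3]]
```

View pics/c5.png

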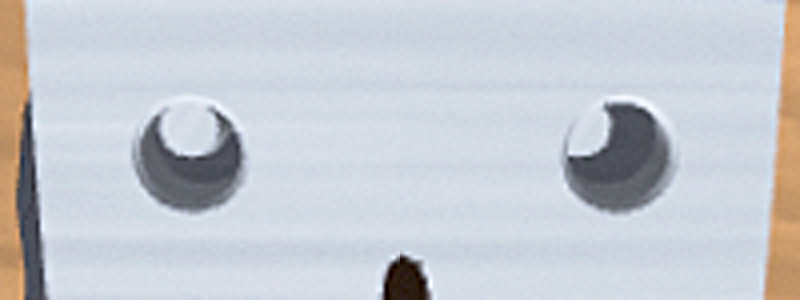

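Request:
carry_out --motion '[0,0,-0.0025,0,0,0,-1,0,0,0,0,0,0,-1,0,0,0,0,0,0,-1,0,0,0,0,0,0,-1,0,0,0,0,0,0,-1]'

```text
t: 9.6
tool_pos: [0.5489, -0.2175, 0.1178]
orientation: [-1.567, -0.115, 0.114]
force: [0.3, 0.1, -2.7]
opening: 0.0198
```

```bash
python3 st.py .5485 -.2174 .118; python3 look.py 6
```

```text
t 9.6 pos [ 0.5489 -0.2175  0.1178] yaw 8.37 ty [ 8.0e-04  1.1e-03 -1.0e+00] F [ 0.3  0.1 -2.7] M [0.04 0.05 0.01] op 0.0198 q6 -2.18
tool shift [-0.0004 -0.0002  0.0002] tilt fix x,z deg [-0.07  0.05]
holes [[245.2, 218.4], [382.7, 218.7]] studs pred [[253.6, 211.7], [381.8, 211.7]]
```

View pics/c6.png

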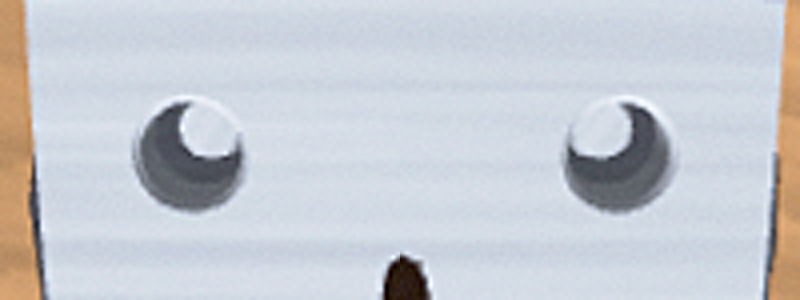

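Request:
carry_out --motion '[0,0.002,0,0,0,0,-1,0,0.002,0,0,0,0,-1,0,0.002,0,0,0,0,-1,0,0,0,0,0,0,-1,0,0,0,0,0,0,-1]'

```text
t: 10.15
tool_pos: [0.5488, -0.2173, 0.1109]
orientation: [-1.566, -0.115, 0.114]
force: [0.4, 0.0, -3.5]
opening: 0.0197
```

```bash
python3 st.py .5487 -.2174 .0937; python3 look.py 7
```

```text
t 10.15 pos [ 0.5488 -0.2173  0.1109] yaw 8.37 ty [ 4.0e-04  1.4e-03 -1.0e+00] F [ 0.4  0.  -3.5] M [-0.04 -0.02  0.04] op 0.0197 q6 -2.18
tool shift [-0.0001  0.0172 -0.0001] tilt fix x,z deg [-0.08  0.03]
holes [[245.2, 218.4], [382.8, 218.7]] studs pred [[251.1, 215.0], [383.7, 215.0]]
```

View pics/c7.png

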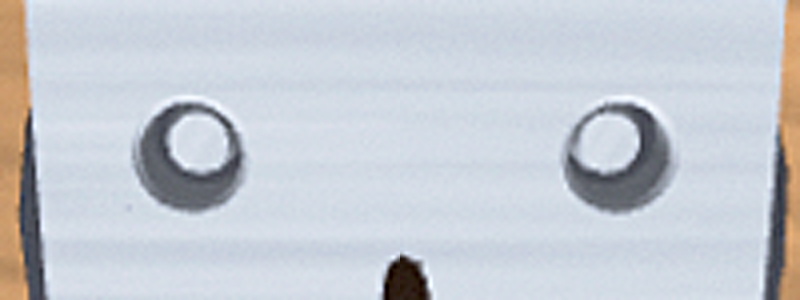

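Request:
carry_out --motion '[0,0.002,0,0,0,0,-1,0,0.002,0,0,0,0,-1,0,0.001,0,0,0,0,-1,0,0,0,0,0,0,-1,0,0,0,0,0,0,-1]'

```text
t: 10.7
tool_pos: [0.5488, -0.2173, 0.1055]
orientation: [-1.566, -0.115, 0.114]
force: [0.4, -1.0, -4.6]
opening: 0.0198
```

```bash
python3 st.py .5487 -.2174 .0937; python3 look.py 8
```

```text
t 10.7 pos [ 0.5488 -0.2173  0.1055] yaw 8.38 ty [ 5.0e-04  1.3e-03 -1.0e+00] F [ 0.4 -1.  -4.6] M [ 0.07 -0.01  0.  ] op 0.0198 q6 -2.18
tool shift [-0.0001  0.0118 -0.0001] tilt fix x,z deg [-0.08  0.03]
holes [[245.2, 218.5], [382.7, 218.7]] studs pred [[249.2, 217.6], [385.6, 217.6]]
```

View pics/c8.png

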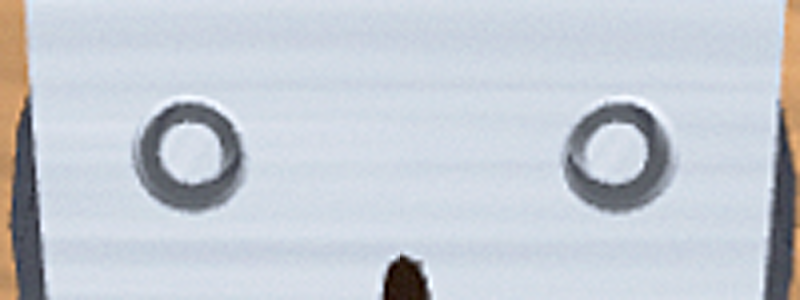

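Request:
carry_out --motion '[0,0.002,0,0,0,0,-1,0,0.002,0,0,0,0,-1,0,0.002,0,0,0,0,-1,0,0.002,0,0,0,0,-1,0,0,0,0,0,0,-1]'

```text
t: 11.25
tool_pos: [0.5488, -0.2173, 0.0969]
orientation: [-1.566, -0.115, 0.114]
force: [-0.2, 0.4, -4.7]
opening: 0.0199
```

```bash
python3 st.py .5487 -.2174 .0937; python3 look.py 9
```

```text
t 11.25 pos [ 0.5488 -0.2173  0.0969] yaw 8.38 ty [ 6.0e-04  1.3e-03 -1.0e+00] F [-0.2  0.4 -4.7] M [ 0.03  0.02 -0.04] op 0.0199 q6 -2.18
tool shift [-0.0001  0.0032 -0.0001] tilt fix x,z deg [-0.07  0.03]
holes [[245.2, 218.5], [382.8, 218.7]] studs pred [[246.2, 222.1], [388.8, 222.0]]
```

View pics/c9.png

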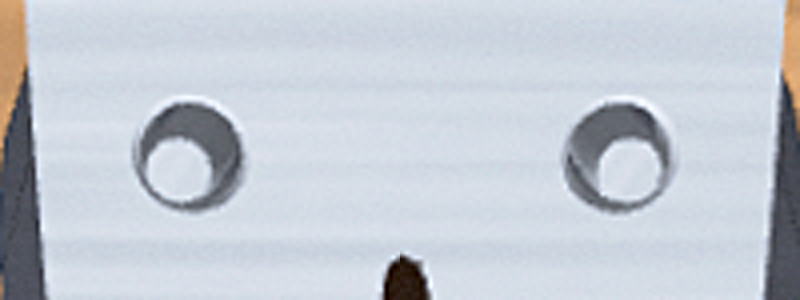

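Studs have passed freely through the holes; about 3 mm left. I'll lower in 1 mm rows, watching the force.

Request:
carry_out --motion '[0,0.001,0,0,0,0,-1,0,0.001,0,0,0,0,-1,0,0,0,0,0,0,-1,0,0,0,0,0,0,-1,0,0,0,0,0,0,-1]'

```text
t: 11.8
tool_pos: [0.549, -0.2174, 0.0951]
orientation: [-1.567, -0.116, 0.114]
force: [0.8, 0.8, -3.7]
opening: 0.02
```

```bash
python3 st.py .5487 -.2174 .0937
```

```text
t 11.8 pos [ 0.549  -0.2174  0.0951] yaw 8.37 ty [ 0.001   0.0011 -1.    ] F [ 0.8  0.8 -3.7] M [ 0.02  0.   -0.  ] op 0.02 q6 -2.18
tool shift [-0.0003  0.0014  0.0001] tilt fix x,z deg [-0.06  0.06]
```

Request:
carry_out --motion '[0,0.0007,0,0,0,0,-1,0,0.0005,0,0,0,0,-1,0,0,0,0,0,0,-1,0,0,0,0,0,0,-1,0,0,0,0,0,0,-1]'

```text
t: 12.3
tool_pos: [0.5491, -0.2175, 0.0939]
orientation: [-1.567, -0.116, 0.114]
force: [0.2, -0.5, -3.0]
opening: 0.0197
```

```bash
python3 st.py .5487 -.2174 .0937
```

```text
t 12.3 pos [ 0.5491 -0.2175  0.0939] yaw 8.37 ty [ 0.0012  0.001  -1.    ] F [ 0.2 -0.5 -3. ] M [ 0.05 -0.   -0.03] op 0.0197 q6 -2.18
tool shift [-0.0004  0.0002  0.0001] tilt fix x,z deg [-0.06  0.07]
```

Not touching yet (force is still the plate's weight). I'll creep down to contact.

Request:
carry_out --motion '[0,0.0005,0,0,0,0,-1,0,0,0,0,0,0,-1,0,0,0,0,0,0,-1,0,0,0,0,0,0,-1,0,0,0,0,0,0,-1]'

```text
t: 12.8
tool_pos: [0.5494, -0.2176, 0.0938]
orientation: [-1.567, -0.116, 0.113]
force: [0.4, 0.2, -2.8]
opening: 0.02
```

Request:
carry_out --motion '[0,0.0005,0,0,0,0,-1,0,0,0,0,0,0,-1,0,0,0,0,0,0,-1,0,0,0,0,0,0,-1,0,0,0,0,0,0,-1]'

```text
t: 13.3
tool_pos: [0.5495, -0.2176, 0.0938]
orientation: [-1.567, -0.116, 0.113]
force: [0.3, -0.0, -2.0]
opening: 0.0198
```

```bash
python3 st.py .5487 -.2174 .0937
```

```text
t 13.3 pos [ 0.5495 -0.2176  0.0938] yaw 8.38 ty [ 2.1e-03  4.0e-04 -1.0e+00] F [ 0.3 -0.  -2. ] M [-0.01  0.2  -0.05] op 0.0198 q6 -2.18
tool shift [-0.0008  0.0001  0.0004] tilt fix x,z deg [-0.02  0.12]
```

Request:
carry_out --motion '[0,0,0,0,0,0,-0.3,0,0,0,0,0,0,0,0,0,0,0,0,0,0.3,0,0,0,0,0,0,0.3,0,0,0,0,0,0,0.3]'

```text
t: 13.8
tool_pos: [0.5508, -0.2183, 0.0952]
orientation: [-1.569, -0.119, 0.111]
force: [-0.3, -0.0, 1.2]
opening: 0.0551
```

```bash
python3 st.py .5487 -.2174 .0937; python3 look.py 10;python3 - <<'E'
from h import *
a=imaging.read_camera("scene");b=imaging.read_camera("side")
cc=lambda im,x,y,w,h: cv2.resize(im[y:y+h,x:x+w],(400,300),interpolation=cv2.INTER_CUBIC)
w=cv2.imread("pics/wrist10.png")
cv2.imwrite("pics/d10.png",np.vstack([np.hstack([cc(a,200,220,80,60),cc(b,300,160,80,60)]),np.hstack([cc(w,200,180,100,75),cc(w,330,180,100,75)])]))
E
```

```text
t 13.8 pos [ 0.5508 -0.2183  0.0952] yaw 8.38 ty [ 0.0052 -0.001  -1.    ] F [-0.3 -0.   1.2] M [ 0.07 -0.    0.01] op 0.0551 q6 -2.18
tool shift [-0.002   0.0015  0.0012] tilt fix x,z deg [0.06 0.3 ]
holes [[245.2, 218.4], [382.7, 218.6]] studs pred [[248.1, 219.0], [392.5, 219.1]]
```

View pics/d10.png

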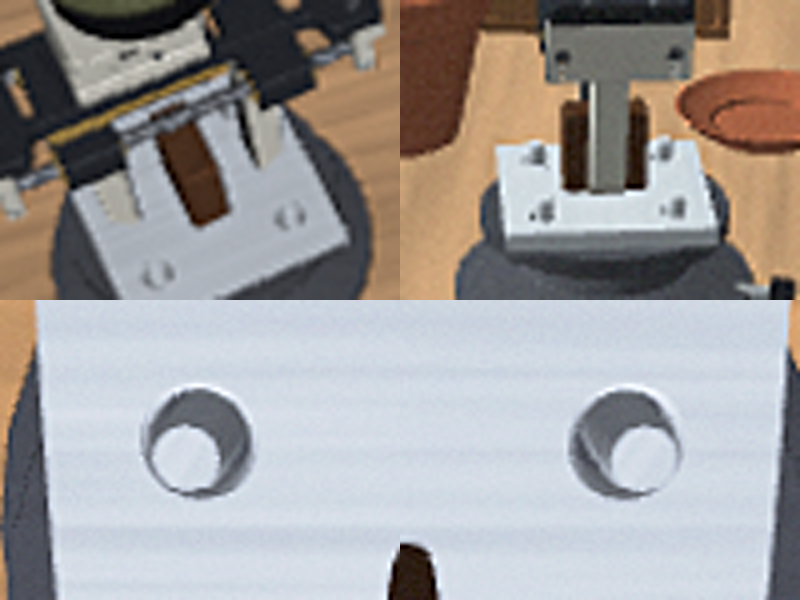

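Request:
carry_out --motion '[0,-0.01,0,0,0,0,0.3,0,-0.015,0,0,0,0,0.3,0,-0.025,0,0,0,0,0.3,0,-0.03,0,0,0,0,0.3,0,-0.03,0,0,0,0,0.3]'

```text
t: 14.45
tool_pos: [0.5474, -0.2168, 0.2073]
orientation: [-1.565, -0.113, 0.117]
force: [0.3, -0.2, -0.3]
opening: 0.0604
```

Request:
carry_out --motion '[-0.01,-0.03,0,0,0,0,0.3,-0.04,0,0,0,0,0,0.3,-0.04,0,0,0,0,0,0.3,0,0,0,0,0,0,0.3,0,0,0,0,0,0,0.3]'

```text
t: 14.95
tool_pos: [0.4596, -0.2321, 0.2537]
orientation: [-1.576, -0.127, 0.105]
force: [-0.3, -0.2, 0.3]
opening: 0.0604
```

```bash
python3 st.py
python3 - <<'E'
from h import *
m=imaging.camera_model("wrist");w=imaging.read_camera("wrist");a=imaging.read_camera("scene");b=imaging.read_camera("side")
cc=lambda im,x,y,w,h: cv2.resize(im[y:y+h,x:x+w],(400,300),interpolation=cv2.INTER_CUBIC)
cv2.imwrite("pics/d11.png",np.vstack([np.hstack([cc(a,200,220,80,60),cc(b,300,160,80,60)]),np.hstack([cc(a,0,0,640,480),cc(w,0,0,640,480)])]))
cv2.imwrite("pics/b11.png",b)
E
```

```text
t 14.95 pos [ 0.4596 -0.2321  0.2537] yaw 8.44 ty [ 0.0143 -0.0072 -0.9999] F [-0.3 -0.2  0.3] M [0.04 0.1  0.08] op 0.0604 q6 -2.29
```

View pics/d11.png

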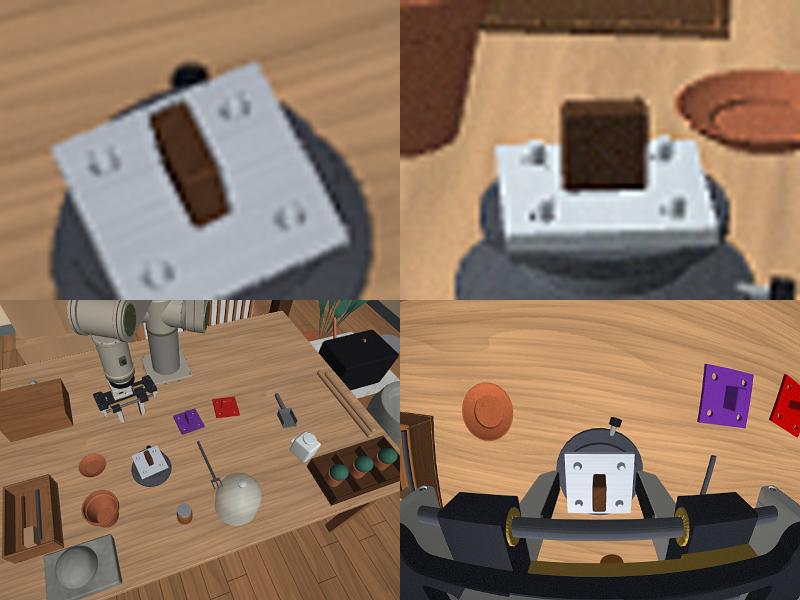

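View pics/b11.png

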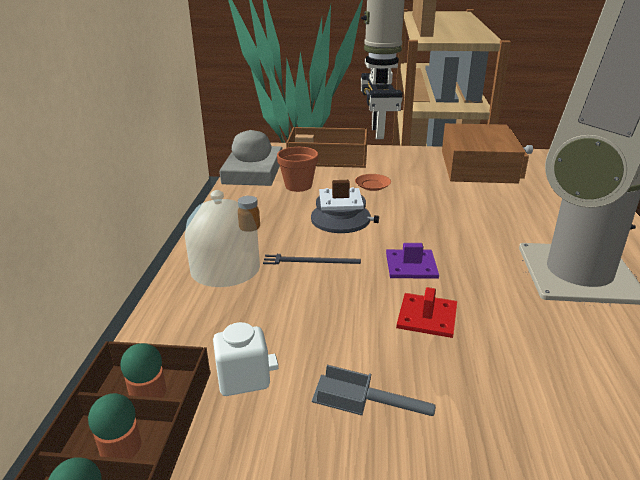

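Run:
```python
from h import *
ms=imaging.camera_model("scene");md=imaging.camera_model("side")
S=[(200+53/5,220+150/5),(200+258/5,220+62/5),(200+350/5,220+242/5)]
D=[(300+95/5,160+145/5),(300+300/5,160+142/5),(300+318/5,160+236/5),(300+106/5,160+237/5)]
for z in (.06,.065,.07,.075):
    W=np.array([ray(ms,p,z) for p in S]);V=np.array([ray(md,p,z) for p in D])
    print(z,((W[0]+W[2])/2).round(4),V.mean(0).round(4))
```

```text
0.06 [ 0.5524 -0.2161  0.06  ] [ 0.5487 -0.2198  0.06  ]
0.065 [ 0.5554 -0.2162  0.065 ] [ 0.5481 -0.2094  0.065 ]
0.07 [ 0.5583 -0.2162  0.07  ] [ 0.5475 -0.199   0.07  ]
0.075 [ 0.5613 -0.2163  0.075 ] [ 0.5469 -0.1886  0.075 ]
```

```bash
python3 -c "
from plant import robot
print(robot.close_job(), robot.read_state()['t'])"
```

```text
the job is handed in; nothing more can be done
the job is handed in; nothing more can be done
```

The aluminium plate is on the four studs of the turntable, lying flat on the disc, and the gripper has let go. I handed the job in at about 15 s of the 67 s allowed.

- **Finding the angle:** I measured the stud angle as about 8.5° from the cameras and turned the plate to match while it hung just above the studs. That meant I never rested it on the studs and turned it there, as the task describes. A look through the holes with the wrist camera showed it 2.6 mm off sideways, so I shifted it and then lowered it in steps of 2 mm and less.
- **Force:** At the end of every move the wrist force read 2 to 5 N, mostly the plate's own weight. I have no readings within a move.
- **Final checks:** The pictures show all four studs standing through the holes and the grip free. The rake, scoop, dispenser, pot, cloche, saucer and jar look unmoved. The gripper stopped at about 93.8 mm, which matches the 93.7 mm expected for a seated plate.
- **Where checks disagreed:** The two camera estimates of the plate's final centre differ by about 7 mm on both axes when I assume its top is at 65 mm. They come closest at about 60 mm, which is within what I could read off the edges and is not a sign of the plate sitting high.

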